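# Load a reagent strip into the strip reader

### The job

Load the longer, eight-well reagent strip into the strip reader: put it on the infeed shelf and slide it lengthways against the spring follower until its back end drops behind the step and it lies flat on the channel floor, held by the spring. Then swing the steel rail down until it is fully closed over the strip, and let go. Leave the shorter five-well strip and the small amber jar near it where they are.

Things in the scene. Friction and masses are not known exactly. Their poses are not given: they have to be found in the camera images.
- strip8_center (a point): centre (half-way up) of the loose eight-well reagent strip, the one to load: a rigid grey plastic bar with eight round foil wells in a row on its top, 120 mm long (its x axis), 26 wide (y), 26 high, 60 to 125 g, both ends alike. It starts flat on the bench with its centre 13 mm up, lengthways roughly along the world y axis; which of the two strips lies nearer the robot varies
- strip5_center (a point): centre of the similar five-well strip, 75 mm long (x), 26 wide, 26 high, which must stay where it lies (within 30 mm)
- step (a point): the reader's step: mid-width point on the edge where the infeed shelf ends and the lower channel begins, 30 mm above the bench (the shelf's height). Its y axis runs along the channel towards the follower and rail hinge, x across, z up; positions below are in this frame. The reader is fixed
- shelf_mid (a point): middle of the flat aluminium infeed shelf's top: the shelf runs from y = -130 mm to 0, open at its outer end, with a guide 6 mm high along each side (32 mm between the guides, 70 mm over all)
- seat (a point): where the centre of the loaded strip must be: y = 60, z = +1 mm, its back end against the step. The channel (y = 0 to 145 mm) has its floor 12 mm below the shelf, walls as the guides. Pushed along the shelf the strip tips nose down; its back end clears the step once its centre is past y = 60 (64 is ample); friction may hold that end up until it is dragged or pressed down
- console (a point): middle of the top of the reader's white console, beside the channel on the far side: 110 mm (x) by 240 mm (y), 45 mm above the bench; not to be handled
- follower_face (a point): centre of the front face of the spring follower, a steel block 28 mm wide, 24 high (z = -11 to +13 mm in the step's frame) at the channel's end; its free position is y = 105 mm from the step, so the space is 15 mm shorter than the strip
- follower (a joint): how far the follower is pushed back along +y (m): 0 free, about 0.015 with the strip loaded, at most 0.030. Its spring pushes with 2.4 N at 0, 4.2 N at 0.015, 6 N at 0.030
- rail (a joint): angle of the rail (rad): 0 closed, lying level over the channel, 1.57 upright; starts open at 1.4 to 1.75, at most 1.9. A stiff hinge (0.13 N m) lets it stay where it is left, no latch. It cannot close over a strip that is not fully down
- rail_hinge (a point): hinge axis of the rail, at y = 165 mm, z = +21 mm in the step's frame; the axis runs along x. Two steel cheeks, 52 mm wide over all, stand around it up to z = +33 mm, y = 145 to 185 mm
- rail_tip (a point): free end of the rail, mid thickness: a flat steel bar 160 mm long from the hinge, 20 mm wide (36 mm in its last 14 mm), 10 mm thick. Closed, it points to the -y of the step's frame, its tip at y = 5 mm, its underside at z = +16 mm
- bottle_a: small amber glass jar with black cap, 34 mm across, 62 high; origin at the centre of its underside; to be left alone (within 30 mm)
There are look-alikes about, which are no part of the job. What is shaped like the part that bears strip8_center but green is not meant.

How it is judged:
On the way, in this order (a step that is already met when the one before it is completed fails the run):
1. the eight-well strip presses the follower back by more than 6 mm while the rail is still open (over 0.3 rad) (value of joint follower above 0.006 m and value of joint rail above 0.3 rad and contact force between strip8 and follower above 0.5 N), for 0.1 s.
2. the strip lies behind the step and the rail is closed (z of strip8_center in the frame of step below 0.0045 m and value of joint rail below 0.04 rad), for 0.2 s.
At the end, for the whole second after the job is handed in: The eight-well strip rests flat on the channel floor (3.5 mm, 0.06 rad), centred 56 to 66 mm past the step, within 5 mm across and 0.08 rad of the channel, follower pushed back over 10 mm; rail closed (under 0.04 rad) (all of step 2 and y of strip8_center in the frame of step between 0.056 and 0.066 m and x of strip8_center in the frame of step between -0.005 and 0.005 m and z of strip8_center in the frame of step above -0.003 m and angle between the x axis of strip8_center and the y axis of step, either way round below 0.08 rad and angle between strip8_center's own z axis and vertical below 0.06 rad and value of joint follower above 0.01 m and linear speed of strip8 below 0.02 m/s); the robot touches nothing.
It fails at once if the five-well strip is moved more than 30 mm (distance of strip5_center from where it was at the start of the episode above 0.03 m).
It fails at once if the amber jar is moved more than 30 mm (distance of bottle_a from where it was at the start of the episode above 0.03 m).
It also fails if it takes over 69 s, if anything falls off the work surface, if the arm or the gripper's body presses on something with over 40 N, if the wrist force passes 120 N, or if a joint passes its speed limit or range.

### The arm

A 7-joint arm with a two-finger parallel gripper is mounted at the origin on the work surface. World frame = base frame: x ahead of the robot, y to its left, z up, the work surface at z = 0. Lengths are in m, angles in rad, forces in N, time in s.
With the tool pointing down it reaches from about 0.4 to 0.9 m from the base axis. Payload 5.5 kg.
Tool frame: the origin (TCP) lies at the very end of the fingers, on their centre line; the grasp point (between the pads) lies 19 mm behind it; z points along the fingers, x is the direction in which the jaws open and shut, and the axes are right-handed (so a half turn about z gives the same grasp; the last joint's range is limited). The gripper opens to 85 mm and grips with 20 to 120 N. Pads are 22 mm wide; open, the fingers measure 114 mm over their backs; the gripper's body (76 mm by 85 mm) begins 54 mm behind the grasp point. The pads swing forward as they close: fully open they stand 13 mm farther back than shut.
Start: joints at [-0.881, 0.501, -0.427, 1.55, 0.221, 1.138, -0.21], TCP at [0.269, 0.592, 0.231] pointing down, gripper open.
Joint ranges: [-2.88, 2.88], [-0.31, 2.03], [-1.54, 1.56], [0.2, 2.42], [-1.41, 4.55], [0.19, 2.02], [-2.57, 2.57]. Speed limits (rad/s): [2.57, 2.57, 3.14, 3.14, 3.14, 3.14, 3.14].

### API

Orientations are given as [roll, pitch, yaw] about the fixed x, y, z axes, in that order (R = Rz(yaw) Ry(pitch) Rx(roll)).
In Python, from cell import robot gives the robot as it stands.
- The arm moves only by the shell command python3 -m creep 'ROWS'. ROWS is text: rows parted by semicolons, each of 5 numbers parted by spaces: the opening, from 0 (shut) to 1 (fully open), then the shift along the tool's x, y, z in m, then the turn about the tool's z in rad. A call has 1 to 12 rows; each row is the pose to reach, as a shift and turn from the pose commanded when the call began, along the tool's axes at that moment; what a row does not reach only later rows make up. A row lasts 1/10 s, in which the tool goes at most 50 mm and 8.59 degrees, less where a joint would pass 70% of its speed; a pose out of reach is approached as far as the arm can. A call with a gripper value outside its range is refused whole. The fingers move at their own pace and stop on an object; the grip force is fixed at half the most. Time passes only in rows, so rows that repeat a pose let the fingers close. It gives the time, the measured TCP pose, the force and the opening at its end, in the units of the state.
- robot.sense(): the state, without advancing time (a new reading comes with each control period).
- robot.read_camera(name): name is "scene" or "side" or "wrist"; returns a dict with "frame" (480x640x3 uint8, red, green, blue), "intrinsics" (3x3 intrinsics, pixels), "rvec" (rotation vector, rad) and "tvec" (3), from world to camera coordinates, as OpenCV has them. Camera axes: x right, y down, z forward; pixel columns grow to the right and rows downward; lengths in m; the calibration is good to about 2 mm. A picture is of the moment at which its call begins. There is no depth.
- robot.job_done(): hands the job in, once; it reports no verdict.
The state is a dict: "time_s": time; "joint_pos": joint angles; "qvel": joint speeds; "joint_torque": joint torques, N m; "tool_pos": TCP position; "eef_rot": TCP orientation; "contact_force": force on the tool from outside, world axes, zero at the start; "torque": the same for the moment, N m; "finger_gap": finger opening in m.
Only numpy, scipy, OpenCV 4.12 (cv2) and the standard library are available. Lean on these libraries where they do the work, as an engineer would, in place of code of your own. Each camera call takes 0.05 s, during which the arm holds its last target.

## Working session

There is one attempt and no reset: what is moved stays moved. The work goes in short steps, Python scripts to look and compute and a shell command to move; the robot and the scene stay as the last step left them, time stands still between calls to the robot, and variables do not carry over. Pictures are saved under pics/ and viewed, and the job is handed in when it is done.

```bash
mkdir -p pics; ls; python3 - <<'E'
from cell import robot
import cv2
s=robot.sense(); print({k:s[k] for k in ('time_s','tool_pos','eef_rot','finger_gap')})
for n in ("scene","side","wrist"):
    c=robot.read_camera(n); cv2.imwrite(f"pics/{n}0.png",c["frame"][:,:,::-1]); print(n,c["intrinsics"].tolist(),c["rvec"],c["tvec"])
E
```

```text
pics
{'time_s': 0.0, 'tool_pos': array([0.2688418 , 0.59102154, 0.23024148]), 'eef_rot': array([-3.14154179e+00,  1.98991350e-03,  1.14404201e+00]), 'finger_gap': 0.08525976939055763}
scene [[594.2133135661917, 0.0, 322.8229779762771], [0.0, 594.2133135661917, 233.00669065761642], [0.0, 0.0, 1.0]] [ 1.87967681  1.25524604 -0.62164753] [-0.10889271 -0.27805208  1.84786408]
side [[541.208112192248, 0.0, 315.8633219417946], [0.0, 541.208112192248, 235.05883331472194], [0.0, 0.0, 1.0]] [ 0.16414379 -2.7439565   1.42039387] [0.56269977 0.17174464 0.93746672]
wrist [[347.265899728069, 0.0, 318.015244899097], [0.0, 347.265899728069, 240.92492905469044], [0.0, 0.0, 1.0]] [-2.40756636 -1.54963955 -0.246405  ] [-0.64918732 -0.04079183  0.38077943]
```

View pics/scene0.png

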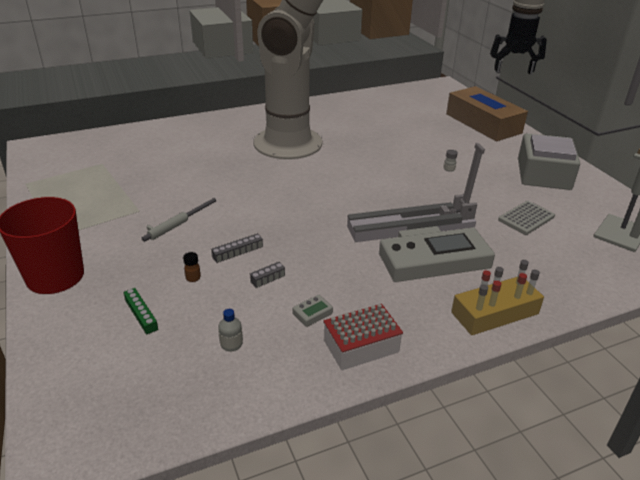

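View pics/side0.png

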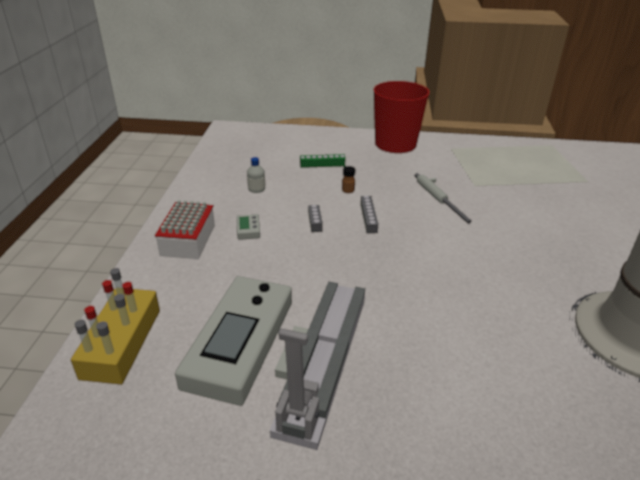

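View pics/wrist0.png

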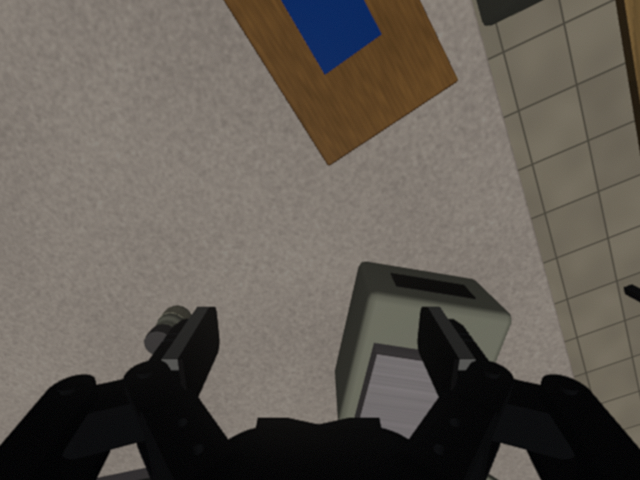

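Candidates for the target in the scene view are the grey strip at (237,247), which is the longer one, the grey strip at (267,273), which is shorter, and the green strip at (140,310), which is excluded. I choose (237,247) and will check it in a close crop.

```bash
cat > h.py <<'E'
import numpy as np, cv2
from cell import robot
def cam(n,save=None):
    c=robot.read_camera(n); 
    if save: cv2.imwrite(f"pics/{save}.png",c["frame"][:,:,::-1])
    return c
def ray(c,uv):
    R=cv2.Rodrigues(np.array(c["rvec"]))[0]; t=np.array(c["tvec"]).ravel()
    K=np.array(c["intrinsics"]); d=R.T@np.linalg.inv(K)@np.array([uv[0],uv[1],1.]); return -R.T@t,d
def onz(c,uv,z):
    o,d=ray(c,uv); return o+d*(z-o[2])/d[2]
def proj(c,P):
    return cv2.projectPoints(np.array(P,float).reshape(-1,3),np.array(c["rvec"]),np.array(c["tvec"]),np.array(c["intrinsics"]),None)[0].reshape(-1,2)
def crop(c,x0,y0,x1,y1,k,name):
    f=c["frame"][y0:y1,x0:x1,::-1]; cv2.imwrite(f"pics/{name}.png",cv2.resize(f,None,fx=k,fy=k,interpolation=cv2.INTER_CUBIC))
E
python3 - <<'E'
from h import *
c=cam("scene"); s=cam("side")
crop(c,120,220,320,320,4,"c_strip"); crop(c,340,135,500,255,5,"c_read")
crop(s,280,180,400,250,6,"s_strip"); crop(s,260,270,380,450,3.3,"s_read")
E
```

```text
(no output)
```

View pics/c_strip.png

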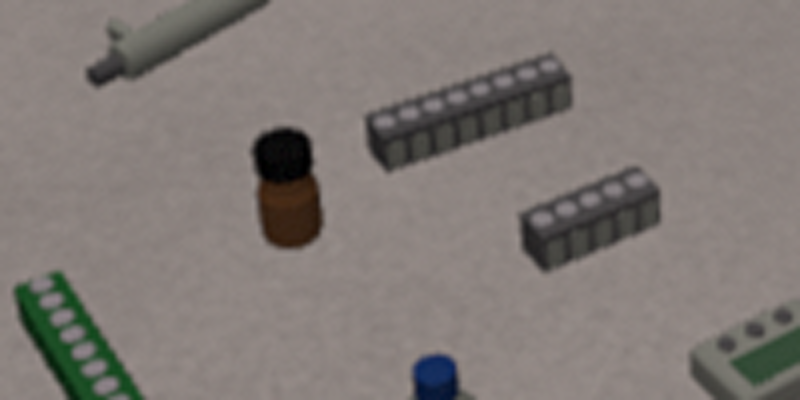

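View pics/c_read.png

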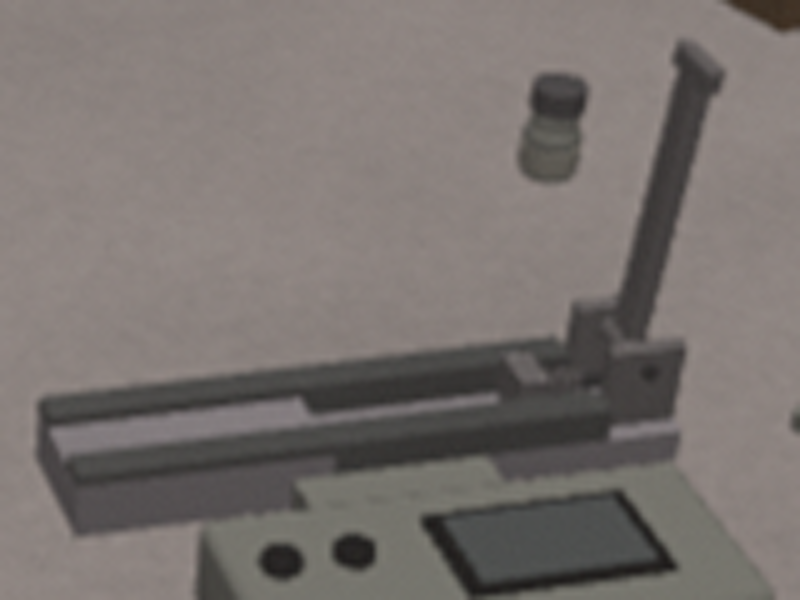

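View pics/s_strip.png

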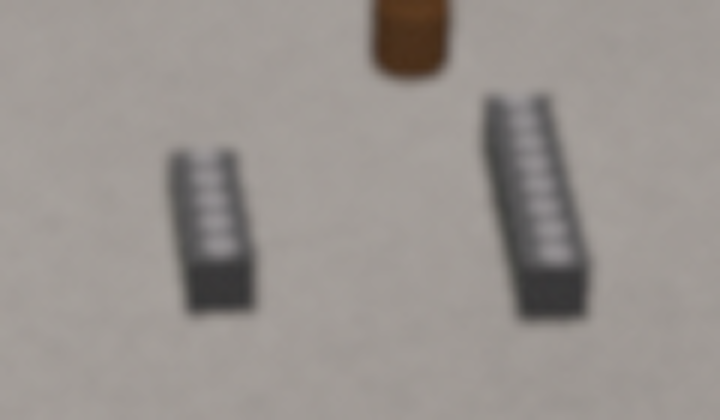

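View pics/s_read.png

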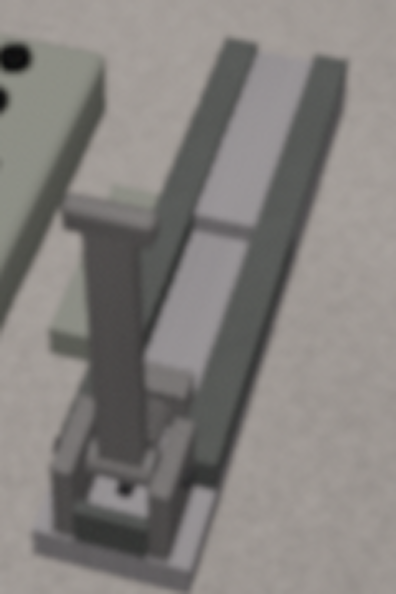

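```bash
python3 - <<'E'
from h import *
np.set_printoptions(precision=4,suppress=True)
c=cam("scene"); s=cam("side")
def S(u,v):return (280+u/6,180+v/6)
def C(u,v):return (120+u/4,220+v/4)
def CR(u,v):return (340+u/5,135+v/5)
def SR(u,v):return (260+u/3.3,270+v/3.3)
print("cam pos",ray(c,(0,0))[0],ray(s,(0,0))[0])
def pr(n,cc,uv,z): print(n,onz(cc,uv,z))
pr("s8 w1 scene",c,C(384,122),.026);pr("s8 w8 scene",c,C(549,66),.026)
pr("s8 w1 side",s,S(518,104),.026);pr("s8 w8 side",s,S(555,253),.026)
for p in((488,97),(549,97),(518,268),(588,262)):pr("s8 side corner",s,S(*p),.026)
pr("s5 w1 scene",c,C(542,219),.026);pr("s5 w5 scene",c,C(637,180),.026)
for p in((226,38),(258,44),(318,57),(348,60)):pr("guide outer end side",s,SR(*p),.036)
for p in((198,213),(250,227)):pr("step side",s,SR(*p),.030)
pr("rguide far end side",s,SR(218,462),.036)
pr("guide scene",c,CR(42,402),.036);pr("guide scene far",c,CR(72,460),.036)
pr("step scene",c,CR(305,400),.030)
for p in((145,365),(190,375)):pr("follower top side",s,SR(*p),.043)
pr("follower top scene",c,CR(503,355),.043)
for p,q in(((65,210),(685,40)),((155,222),(720,75))):
    o1,d1=ray(s,SR(*p));o2,d2=ray(c,CR(*q))
    A=np.stack([d1,-d2],1);k=np.linalg.lstsq(A,o2-o1,rcond=None)[0];a=o1+k[0]*d1;b=o2+k[1]*d2
    print("tip",(a+b)/2,np.linalg.norm(a-b))
pr("jar scene",c,C(291,235),.0)
E
```

```text
cam pos [ 1.5683 -0.5733  0.8459] [0.4863 0.7272 0.678 ]
s8 w1 scene [ 0.4889 -0.3557  0.026 ]
s8 w8 scene [ 0.4711 -0.2518  0.026 ]
s8 w1 side [ 0.4902 -0.3533  0.026 ]
s8 w8 side [ 0.4728 -0.2516  0.026 ]
s8 side corner [ 0.5019 -0.357   0.026 ]
s8 side corner [ 0.4785 -0.36    0.026 ]
s8 side corner [ 0.4857 -0.2403  0.026 ]
s8 side corner [ 0.4609 -0.2473  0.026 ]
s5 w1 scene [ 0.6044 -0.2992  0.026 ]
s5 w5 scene [ 0.5915 -0.2401  0.026 ]
guide outer end side [ 0.5471 -0.0309  0.036 ]
guide outer end side [ 0.529 -0.028  0.036]
guide outer end side [ 0.4955 -0.0211  0.036 ]
guide outer end side [ 0.4791 -0.0207  0.036 ]
step side [0.5485 0.0978 0.03  ]
step side [0.5219 0.1042 0.03  ]
rguide far end side [0.5234 0.2479 0.036 ]
guide scene [ 0.4815 -0.0201  0.036 ]
guide scene far [ 0.5321 -0.028   0.036 ]
step scene [0.5195 0.1071 0.03  ]
follower top side [0.5605 0.2059 0.043 ]
follower top side [0.5399 0.209  0.043 ]
follower top scene [0.5367 0.2097 0.043 ]
tip [0.5704 0.2716 0.2158] 0.023229801719579057
tip [0.5546 0.2829 0.203 ] 0.02267675029551
jar scene [ 0.5362 -0.4227  0.    ]
```

The crops confirm the choice: the bar at scene (237,247) has eight foils and the one at (267,273) has five. The reader's outer end is at scene (350,220) and its step at scene (401,215). The rail stands slightly past upright. Next I'll work out the poses and the first move.

```bash
cat >> h.py <<'E'
STEP=np.array([0.5345,0.1025]); TH=np.deg2rad(9.36)
YA=np.array([np.sin(TH),np.cos(TH)]); XA=np.array([np.cos(TH),-np.sin(TH)])
def rd(x,y,z): # reader frame m -> world
    p=STEP+x*XA+y*YA; return np.array([p[0],p[1],z+0.03])
def inrd(P): d=np.array(P[:2])-STEP; return np.array([d@XA,d@YA,P[2]-0.03])
from scipy.spatial.transform import Rotation as Ro
def go(target,yaw=None):
    s=robot.sense(); R=Ro.from_euler('xyz',s["eef_rot"]).as_matrix()
    d=R.T@(np.array(target)-s["tool_pos"]); cy=s["eef_rot"][2]
    t=0 if yaw is None else -((yaw-cy+np.pi)%(2*np.pi)-np.pi)
    print("shift",np.round(d*1000,1),"mm turn",round(t,4),"pos",np.round(s["tool_pos"],4),"yaw",round(cy,4),"t",s["time_s"])
E
python3 - <<'E'
from h import *
w=cam("wrist"); s=robot.sense(); R=Ro.from_euler('xyz',s["eef_rot"]).as_matrix()
print("cam in tool",R.T@(ray(w,(0,0))[0]-s["tool_pos"]))
print("yaw strip",np.arctan2(.109,-.0173)-np.pi/2, "chan",-TH)
go([0.481,-0.302,0.15],0.158)
print(rd(0,-65,0)*0+rd(0,-.065,0), rd(0,.06,0))
# guide check by reprojection
c=cam("scene","x1"); f=c["frame"].copy()
for P in [rd(0,0,0),rd(.016,0,0),rd(-.016,0,0),rd(-.035,-.13,.006),rd(.035,-.13,.006),rd(0,.105,.013),rd(.035,.145,.006),rd(-.035,.145,.006),rd(0,.165,.021)]:
    u=proj(c,P)[0]; cv2.circle(f,tuple(int(round(a*1)) for a in u),1,(255,0,0),-1)
c["frame"]=f; crop(c,340,135,500,255,5,"c_chk")
s=cam("side"); f=s["frame"].copy()
for P in [rd(0,0,0),rd(.016,0,0),rd(-.016,0,0),rd(-.035,-.13,.006),rd(.035,-.13,.006),rd(0,.105,.013),rd(.035,.145,.006),rd(-.035,.145,.006),rd(0,.165,.021)]:
    u=proj(s,P)[0]; cv2.circle(f,tuple(int(round(a*1)) for a in u),1,(255,0,0),-1)
s["frame"]=f; crop(s,260,270,380,450,3.3,"s_chk")
E
```

```text
cam in tool [ 0.0001483  -0.08000167 -0.14291485]
yaw strip 0.15740266818113713 chan -0.16336281798666924
shift [-725.7  562.9   81.3] mm turn 0.986 pos [0.269  0.5917 0.2312] yaw 1.144 t 0.4
[0.52392858 0.03836541 0.03      ] [0.54425823 0.16170116 0.03      ]
```

View pics/c_chk.png

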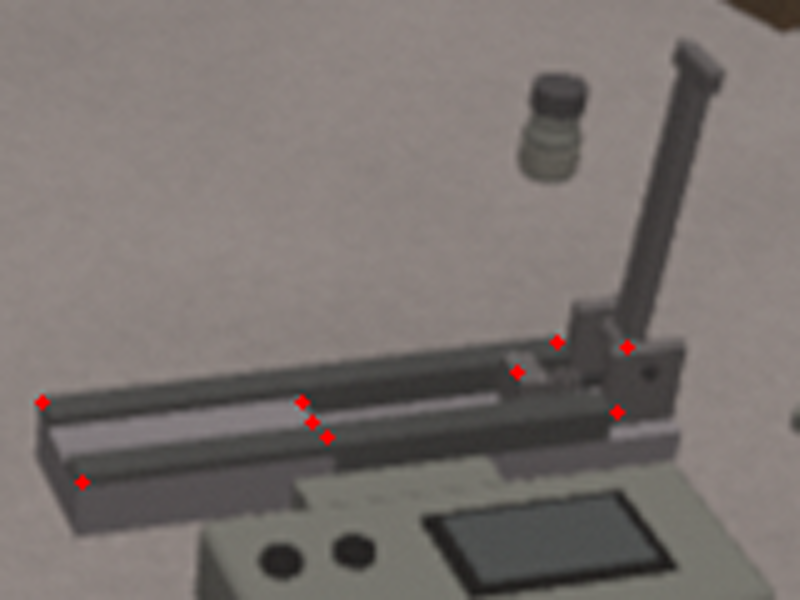

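View pics/s_chk.png

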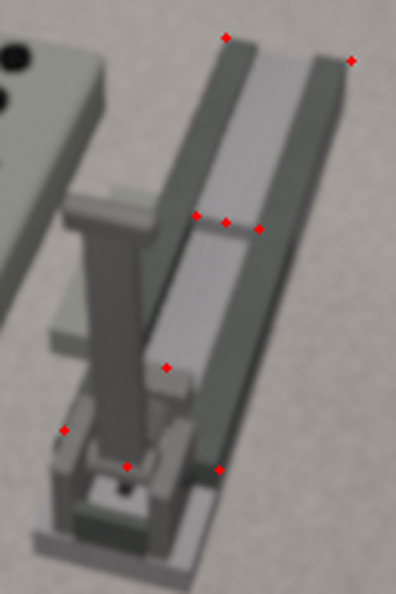

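Both projections match the picture: the step falls at c_chk (312,422) and the follower at (517,372). I'll grip the strip behind its middle, so that the hand stays clear of the rail.

```bash
python3 - <<'E'
from h import *
go([0.44,0.1,0.28]); go([0.486,-0.33,0.16],0.158)
E
```

```text
shift [-376.8  359.2  -48.7] mm turn 0 pos [0.269  0.5917 0.2313] yaw 1.1441 t 0.5
shift [-749.2  579.    71.3] mm turn 0.9861 pos [0.269  0.5917 0.2313] yaw 1.1441 t 0.5
```

```bash
python3 -m creep '1 -0.377 0.359 -0.049 0.5; 1 -0.377 0.359 -0.049 0.5; 1 -0.377 0.359 -0.049 0.5; 1 -0.377 0.359 -0.049 0.5; 1 -0.377 0.359 -0.049 0.5; 1 -0.377 0.359 -0.049 0.5; 1 -0.377 0.359 -0.049 0.5; 1 -0.377 0.359 -0.049 0.5; 1 -0.377 0.359 -0.049 0.5; 1 -0.377 0.359 -0.049 0.5; 1 -0.377 0.359 -0.049 0.5; 1 -0.377 0.359 -0.049 0.5'; python3 - <<'E'
from h import *
go([0.486,-0.33,0.16],0.158); print(robot.sense()["joint_pos"])
E
```

```text
time_s: 1.7
tool_pos: [0.4412, 0.0958, 0.281]
eef_rot: [3.14, -0.001, 0.637]
contact_force: [-0.4, 0.1, 0.0]
finger_gap: 0.0853
shift [-217.3  368.8  121.4] mm turn 0.4788 pos [0.4412 0.0958 0.281 ] yaw 0.6368 t 1.7
[-0.22844023  0.05959244 -0.04783932  1.97643607  0.00454186  1.10419025
  0.35853729]
```

```bash
python3 -m creep '0.8 -0.217 0.369 0.06 0.479; 0.8 -0.217 0.369 0.06 0.479; 0.8 -0.217 0.369 0.06 0.479; 0.8 -0.217 0.369 0.06 0.479; 0.8 -0.217 0.369 0.06 0.479; 0.8 -0.217 0.369 0.06 0.479; 0.8 -0.217 0.369 0.06 0.479; 0.8 -0.217 0.369 0.06 0.479; 0.8 -0.217 0.369 0.121 0.479; 0.8 -0.217 0.369 0.121 0.479; 0.8 -0.217 0.369 0.121 0.479; 0.8 -0.217 0.369 0.121 0.479'; python3 - <<'E'
from h import *
go([0.486,-0.33,0.16],0.158); w=cam("wrist","w1")
print(proj(w,[[.486,-.33,.026],[.481,-.302,.026],[.4733,-.2438,.026],[.4902,-.3585,.026]]))
E
```

```text
time_s: 2.9
tool_pos: [0.4884, -0.324, 0.1592]
eef_rot: [-3.14, 0.0, 0.166]
contact_force: [0.9, 0.5, 0.2]
finger_gap: 0.0684
shift [-3.3  5.5 -0.8] mm turn 0.0082 pos [ 0.4884 -0.324   0.1592] yaw 0.1662 t 2.9
[[313.6661622  235.36382917]
 [313.14314096 201.72018924]
 [315.46375815 125.14070101]
 [313.14489374 267.40018312]]
```

View pics/w1.png

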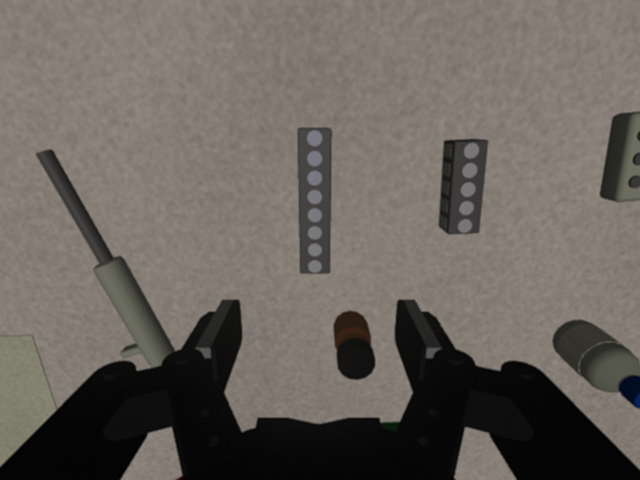

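The wrist view shows the eight-well strip at columns 298–330 and rows 128–272, with the five-well strip at (468,187) and the jar at (352,340). I'll measure from this view.

```bash
python3 - <<'E'
from h import *
w=cam("wrist"); 
a=onz(w,(314.5,128),.026);b=onz(w,(315.2,273),.026); d=a-b;print(a,b,(a+b)/2,np.linalg.norm(d),np.arctan2(d[1],d[0])-np.pi/2)
a1=onz(w,(314.5,138),.026);b1=onz(w,(315,267),.026);d1=a1-b1;print((a1+b1)/2,np.linalg.norm(d1),np.arctan2(d1[1],d1[0])-np.pi/2)
c=(a+b)/2; yaw=np.arctan2(d[1],d[0])-np.pi/2
go(np.array([c[0]-.03*d[0]/.12,c[1]-.03*d[1]/.12,.017]),yaw)
E
```

```text
[ 0.47385024 -0.2461675   0.026     ] [ 0.4938856  -0.36403054  0.026     ] [ 0.48386792 -0.30509902  0.026     ] 0.11955379660403673 0.16837897263950907
[ 0.48391696 -0.3059377   0.026     ] 0.10665411789456222 0.1673434723739866
shift [ -2.6  10.  143.9] mm turn -0.0011 pos [ 0.4895 -0.3242  0.1609] yaw 0.1673 t 3.0
```

```bash
python3 -m creep '0.8 -0.003 0.010 0.05 0; 0.8 -0.003 0.010 0.1 0; 0.8 -0.003 0.010 0.1 0; 0.8 -0.003 0.010 0.1 0'; python3 - <<'E'
from h import *
go([0.4889,-0.3346,.017],.168); w=cam("wrist","w2")
E
```

```text
time_s: 3.4
tool_pos: [0.487, -0.3349, 0.0601]
eef_rot: [-3.141, 0.0, 0.166]
contact_force: [0.4, -0.5, 0.8]
finger_gap: 0.0686
shift [ 1.9  0.1 43.1] mm turn -0.0016 pos [ 0.487  -0.3349  0.0601] yaw 0.1664 t 3.4
```

View pics/w2.png

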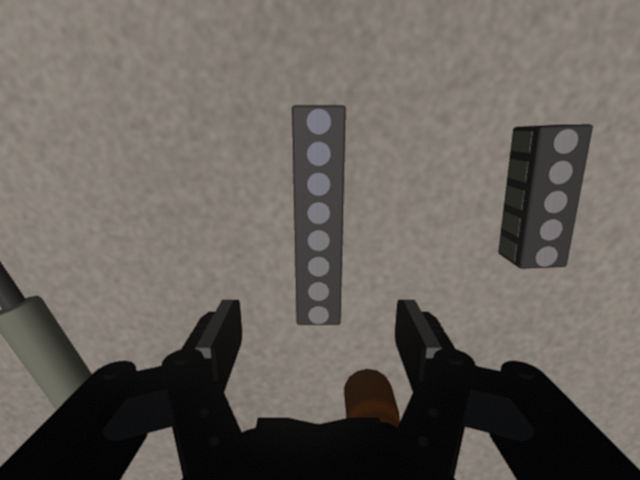

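The strip sits midway between the pads (column 319 in w2). I'll go down and close.

```bash
python3 -m creep '0.8 0.001 0 0.03 0; 0.8 0.001 0 0.043 0; 0.8 0.001 0 0.043 0; 0 0.001 0 0.043 0; 0 0.001 0 0.043 0; 0 0.001 0 0.043 0; 0 0.001 0 0.043 0; 0 0.001 0 0.043 0; 0 0.001 0 0.043 0; 0 0.001 0 0.043 0'
python3 - <<'E'
from h import *
s=cam("side"); crop(s,280,130,440,250,5,"s_grip"); w=cam("wrist","w3")
E
```

```text
time_s: 4.45
tool_pos: [0.4884, -0.3363, 0.0179]
eef_rot: [3.14, -0.002, 0.165]
contact_force: [-1.5, 1.0, 6.4]
finger_gap: 0.0242
```

View pics/s_grip.png

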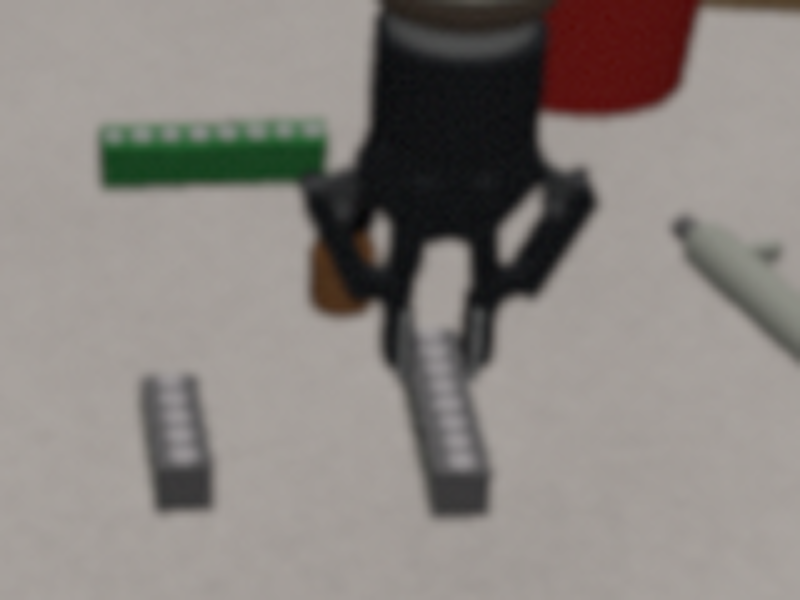

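View pics/w3.png

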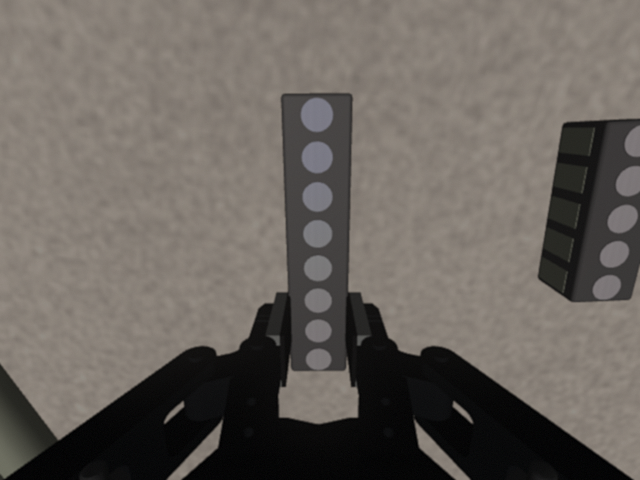

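The fingers hold the strip squarely, about 31 mm behind its centre. I'll lift it and carry it to above the shelf.

```bash
python3 - <<'E'
from h import *
t=rd(0,-.0915,0); go([t[0],t[1],.11],-TH)
E
```

```text
shift [  88.2 -338.5  -92.4] mm turn 0.3284 pos [ 0.4884 -0.3363  0.0179] yaw 0.165 t 4.55
```

```bash
python3 -m creep '0 0 0 -0.03 0; 0 0 0 -0.08 0; 0 0.02 -0.03 -0.092 0.08; 0 0.03 -0.08 -0.092 0.15; 0 0.045 -0.13 -0.092 0.22; 0 0.06 -0.18 -0.092 0.28; 0 0.07 -0.23 -0.092 0.328; 0 0.08 -0.28 -0.092 0.328; 0 0.088 -0.32 -0.092 0.328; 0 0.088 -0.338 -0.092 0.328; 0 0.088 -0.338 -0.092 0.328; 0 0.088 -0.338 -0.092 0.328'
python3 - <<'E'
from h import *
w=cam("wrist","w4"); t=rd(0,-.0915,0); go([t[0],t[1],.11],-TH)
for P in ([0,0,0],[0.016,0,0],[-.016,0,0],[.035,.145,.006],[-.035,.145,.006],[.014,.105,.013],[-.014,.105,.013]): print(P,proj(w,rd(*P))[0])
E
```

```text
time_s: 5.75
tool_pos: [0.5188, 0.0121, 0.1086]
eef_rot: [3.141, -0.001, -0.162]
contact_force: [-0.2, -0.7, -1.2]
finger_gap: 0.0243
shift [ 0.5 -1.4 -1.4] mm turn -0.0007 pos [0.5189 0.0109 0.1086] yaw -0.1641 t 5.8
[0, 0, 0] [318.96815408 106.55552851]
[0.016, 0, 0] [345.81102987 106.58002612]
[-0.016, 0, 0] [292.12190644 106.53102782]
[0.035, 0.145, 0.006] [ 397.47890707 -239.81323756]
[-0.035, 0.145, 0.006] [ 241.59931976 -240.08186179]
[0.014, 0.105, 0.013] [ 349.48110435 -136.25250617]
[-0.014, 0.105, 0.013] [ 289.38634721 -136.34149376]
```

View pics/w4.png

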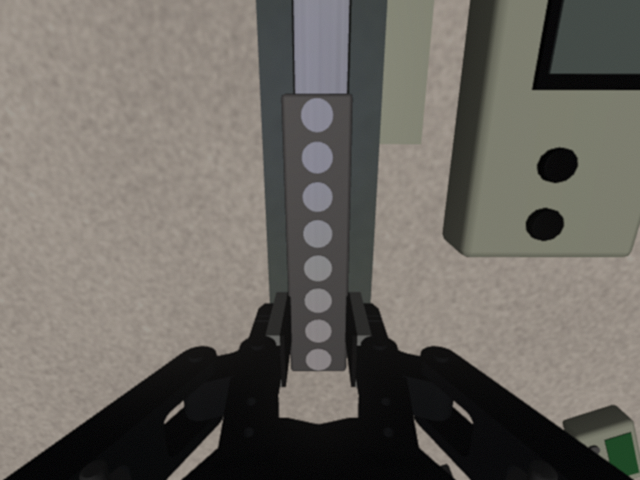

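In w4 the channel centre is at column 321 and the strip's at 318, so the strip needs to go about 1.8 mm in +x. The angle agrees. I'll correct that and lower it onto the shelf.

```bash
sed -i 's/^YA=/STEP=STEP+0.0013*np.array([0.987,-0.163])\nYA=/' h.py
python3 -m creep '0 0.0018 0 0 0; 0 0.0018 0 0.03 0; 0 0.0018 0 0.05 0; 0 0.0018 0 0.056 0; 0 0.0018 0 0.059 0; 0 0.0018 0 0.059 0; 0 0.0018 0 0.059 0'
python3 - <<'E'
from h import *
w=cam("wrist","w5"); s=robot.sense();print(inrd(s["tool_pos"]),s["contact_force"]); c=cam("scene"); crop(c,330,120,490,240,5,"c_sh")
E
```

```text
time_s: 6.5
tool_pos: [0.5214, 0.0116, 0.0502]
eef_rot: [-3.141, -0.001, -0.164]
contact_force: [0.4, 0.0, -0.4]
finger_gap: 0.0242
[ 0.00053452 -0.09161462  0.02021873] [-1.17835382  0.15931192 -0.81958124]
```

View pics/w5.png

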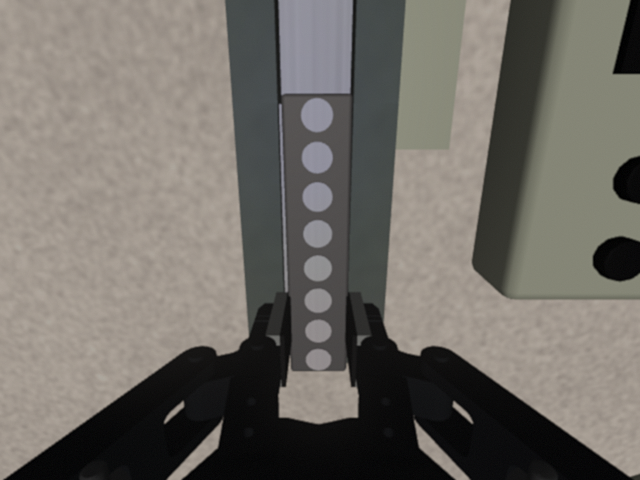

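View pics/c_sh.png

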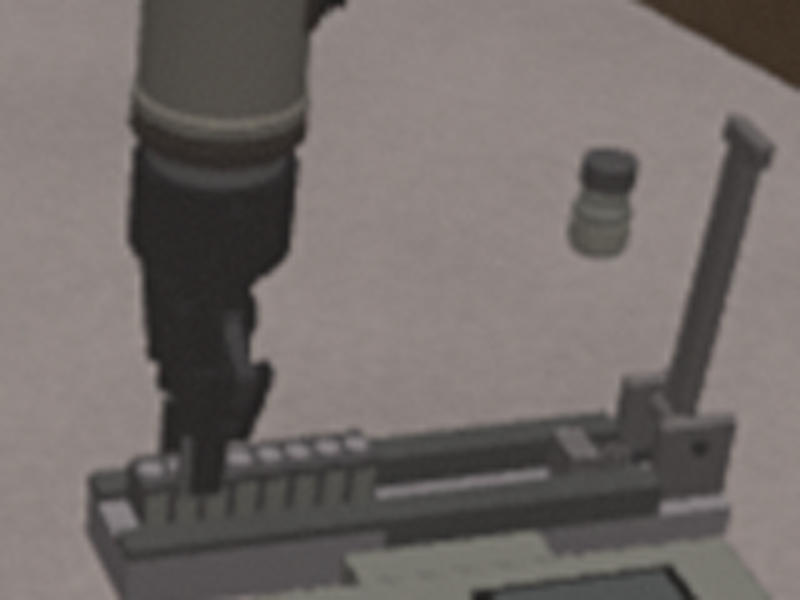

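The strip is between the guides, 0.6 mm too far in +x and about 2 mm above the shelf. I'll slide it along towards the follower.

```bash

python3 -m creep '0 -0.0006 0 0.001 0; 0 -0.0006 -0.02 0.001 0; 0 -0.0006 -0.04 0.001 0; 0 -0.0006 -0.06 0.001 0; 0 -0.0006 -0.08 0.001 0; 0 -0.0006 -0.095 0.001 0; 0 -0.0006 -0.1 0.001 0; 0 -0.0006 -0.1 0.001 0'
python3 - <<'E'
from h import *
w=cam("wrist","w6"); s=robot.sense();print(inrd(s["tool_pos"]),s["contact_force"],s["eef_rot"])
E
```

```text
time_s: 7.4
tool_pos: [0.5362, 0.1114, 0.0483]
eef_rot: [-3.141, -0.0, -0.161]
contact_force: [0.3, 0.7, -0.7]
finger_gap: 0.0241
[-0.00100996  0.00785455  0.01828491] [-0.17028027 -0.34697695 -1.60652155] [ 3.14108808e+00  5.49164990e-05 -1.62894069e-01]
```

View pics/w6.png

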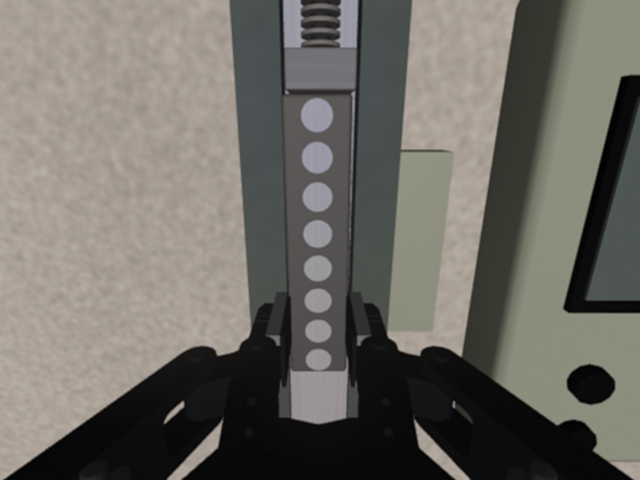

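The follower sits just ahead of the strip's nose at w6 (320,70), with the strip at column 317. I'll push it in with a +1.2 mm correction in x.

```bash

python3 -m creep '0 0.0012 -0.005 0 0; 0 0.0012 -0.010 0 0; 0 0.0012 -0.015 0 0; 0 0.0012 -0.020 0 0; 0 0.0012 -0.025 0 0; 0 0.0012 -0.027 0 0; 0 0.0012 -0.027 0 0; 0 0.0012 -0.027 0 0'
python3 - <<'E'
from h import *
w=cam("wrist","w7"); s=robot.sense();print(inrd(s["tool_pos"]),s["contact_force"],s["eef_rot"]);c=cam("scene"); crop(c,330,120,490,240,5,"c_7")
E
```

```text
time_s: 8.25
tool_pos: [0.5418, 0.1366, 0.0482]
eef_rot: [3.141, -0.0, -0.163]
contact_force: [0.1, -5.1, -0.9]
finger_gap: 0.0242
[0.00029185 0.03472064 0.01824407] [-1.01262856 -4.90507417 -0.6484034 ] [ 3.14096748e+00 -1.06390764e-06 -1.63473174e-01]
```

View pics/w7.png

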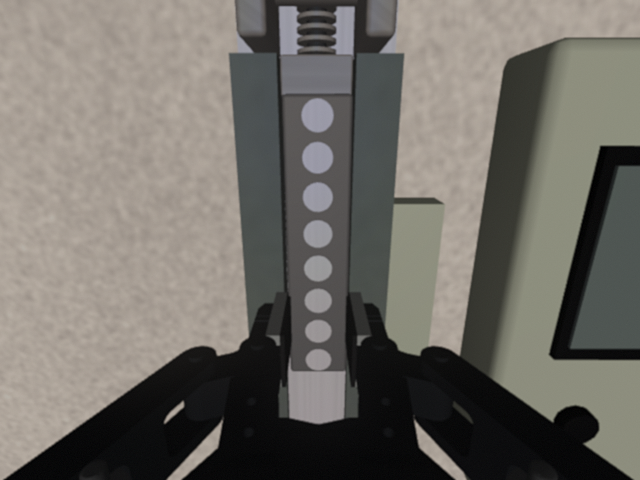

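View pics/c_7.png

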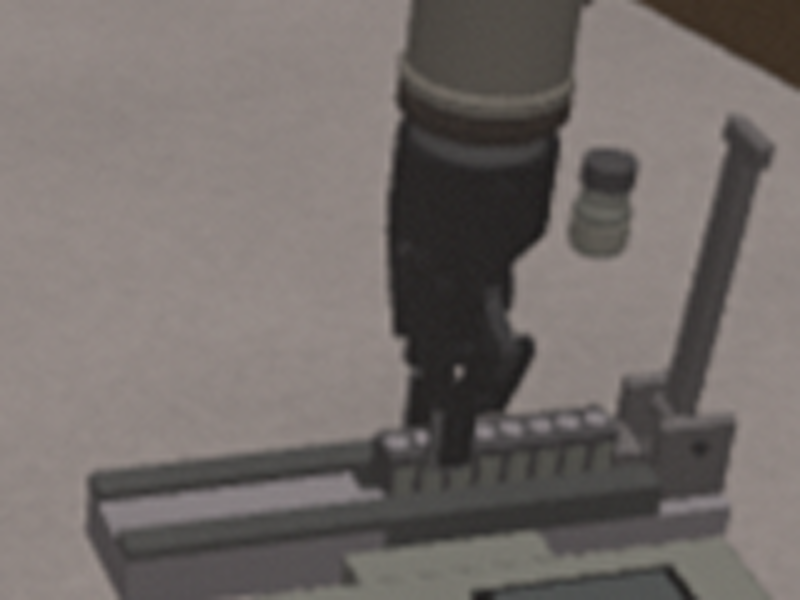

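The follower pushes back with 4.9 N, so it's compressed about 21 mm and the strip's back end is about 6 mm past the step. I'll lower it into the channel.

```bash

python3 -m creep '0 0 0 0.003 0; 0 0 0 0.006 0; 0 0 0 0.006 0'; python3 -m creep '0 0 0 0.003 0; 0 0 0 0.0035 0; 0 0 0 0.0035 0'
python3 - <<'E'
from h import *
w=cam("wrist","w8"); s=robot.sense();print(inrd(s["tool_pos"]),s["contact_force"],s["eef_rot"])
E
```

```text
time_s: 8.65
tool_pos: [0.5416, 0.1365, 0.0421]
eef_rot: [3.141, 0.0, -0.164]
contact_force: [-1.3, -5.8, 0.6]
finger_gap: 0.0236
time_s: 8.95
tool_pos: [0.5416, 0.1366, 0.0388]
eef_rot: [3.141, 0.0, -0.164]
contact_force: [-1.5, -5.3, 1.2]
finger_gap: 0.024
[0.00015481 0.03477123 0.00882543] [-1.05206456 -5.13998987  0.53166129] [ 3.14112296e+00  2.92358754e-04 -1.63483188e-01]
```

View pics/w8.png

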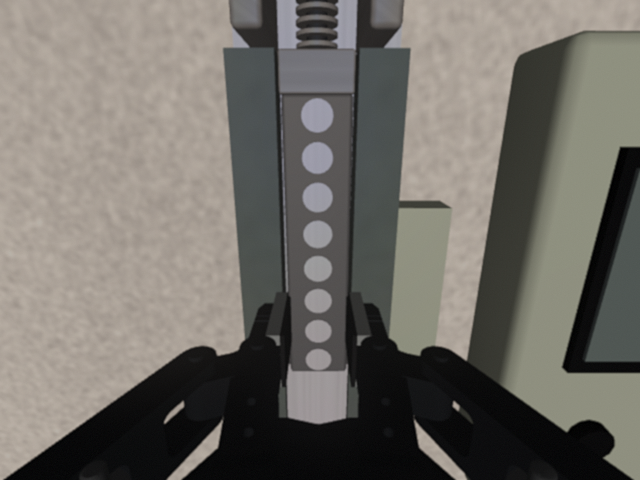

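```bash

python3 -m creep '0 0 0 0.0015 0; 0 0 0.003 0.0015 0; 0 0 0.005 0.0015 0; 0 0 0.005 0.0015 0; 0.3 0 0.005 0.0015 0; 0.5 0 0.005 0.0015 0; 0.5 0 0.005 0.0015 0; 0.5 0 0.005 0.0015 0'
python3 - <<'E'
from h import *
s=robot.sense();print(inrd(s["tool_pos"]),s["contact_force"])
E
python3 -m creep '0.5 0 0 -0.02 0; 0.5 0 0 -0.05 0; 0.5 0 0 -0.06 0; 0.5 0 0 -0.06 0'
python3 - <<'E'
from h import *
w=cam("wrist","w9"); s=robot.sense();print(inrd(s["tool_pos"]),s["contact_force"],s["eef_rot"]);c=cam("scene"); crop(c,330,120,490,240,5,"c_9")
E
```

```text
time_s: 9.8
tool_pos: [0.5413, 0.1337, 0.0375]
eef_rot: [-3.14, -0.001, -0.162]
contact_force: [0.1, 0.6, -0.3]
finger_gap: 0.0426
[0.00029248 0.03186991 0.00751423] [ 0.09833212  0.64993833 -0.32575633]
time_s: 10.2
tool_pos: [0.5425, 0.1333, 0.099]
eef_rot: [-3.139, -0.004, -0.162]
contact_force: [0.6, -0.2, 0.1]
finger_gap: 0.0427
[0.00054148 0.03114784 0.06771626] [-0.21673917  0.10332941  0.10142038] [-3.14031505e+00 -1.34709801e-03 -1.62349888e-01]
```

View pics/w9.png

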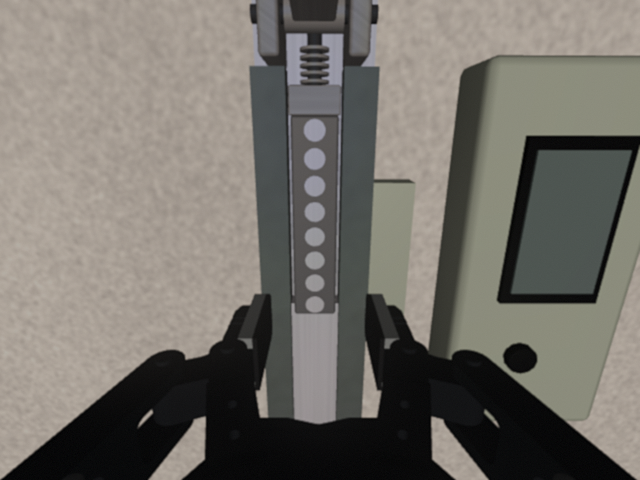

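View pics/c_9.png

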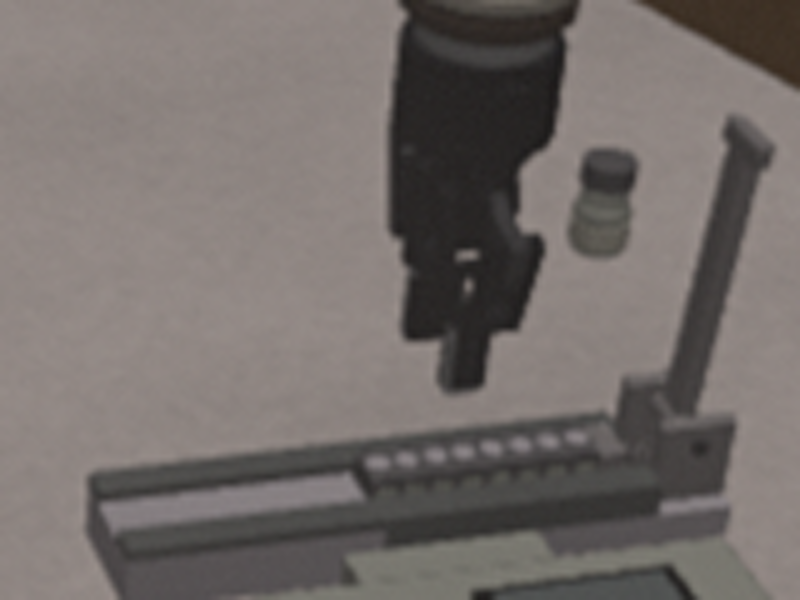

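The strip now lies low behind the step: its back end is at w9 (314,312), and the whole strip shows between the walls in c_9. I'll press it down gently with closed fingers to be sure.

```bash

python3 -m creep '0 0 -0.01 0 0; 0 0 -0.01 0 0; 0 0 -0.01 0.02 0; 0 0 -0.01 0.04 0; 0 0 -0.01 0.048 0; 0 0 -0.01 0.05 0; 0 0 -0.01 0.052 0; 0 0 -0.01 0.052 0'
python3 - <<'E'
from h import *
s=robot.sense();print(inrd(s["tool_pos"]),s["contact_force"])
E
```

```text
time_s: 11.1
tool_pos: [0.543, 0.1421, 0.0457]
eef_rot: [-3.141, -0.001, -0.163]
contact_force: [-0.4, -0.3, -0.4]
finger_gap: -0.0
[0.00060585 0.04048588 0.01568729] [-0.36254404 -0.3457764  -0.37653056]
```

```bash

python3 -m creep '0 0 0 0.001 0; 0 0 0 0.002 0; 0 0 0 0.003 0; 0 0 0 0.003 0'
python3 -m creep '0 0 0 -0.02 0; 0 0 0 -0.07 0; 0 0 0 -0.12 0; 0 0 0 -0.17 0; 0 0 0 -0.2 0; 0 0 0 -0.2 0;0 0 0 -0.2 0'
python3 - <<'E'
from h import *
w=cam("wrist","w10"); s=robot.sense();print(inrd(s["tool_pos"]));c=cam("scene"); crop(c,330,120,490,240,5,"c_10");c=cam("side","s_10")
E
```

```text
time_s: 11.5
tool_pos: [0.5433, 0.1424, 0.0441]
eef_rot: [-3.14, -0.001, -0.163]
contact_force: [-3.8, -0.9, 12.1]
finger_gap: 0.0
time_s: 12.2
tool_pos: [0.5428, 0.1423, 0.2432]
eef_rot: [-3.14, -0.002, -0.163]
contact_force: [1.0, 0.5, -0.4]
finger_gap: -0.0002
[-0.00039726  0.04027718  0.21182919]
```

View pics/w10.png

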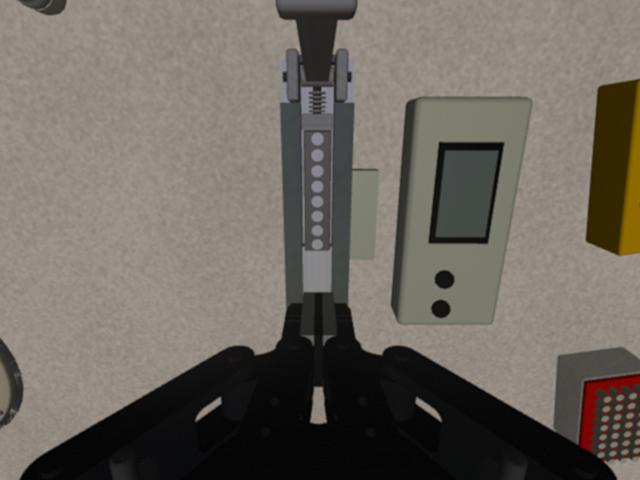

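View pics/s_10.png

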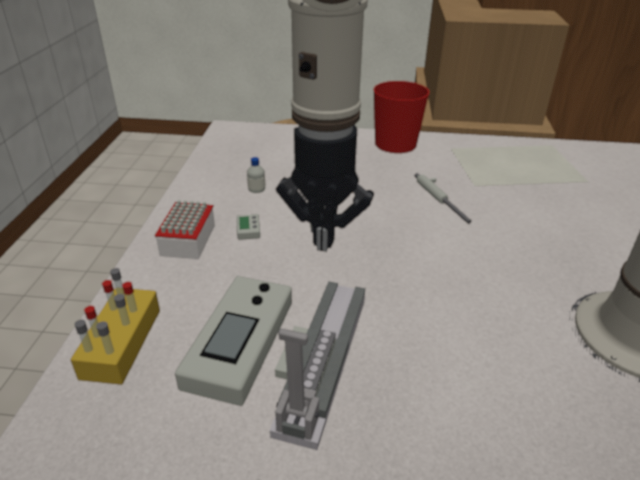

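Pressing met firm contact at TCP z = 44 mm, which is exactly where the top of a seated strip should be. So it's down, with its back end at w10 (317,249). Now I'll go up and over to the back of the rail, whose tip is at w10 (317,8).

```bash

python3 -m creep '0 0 0 -0.03 0; 0 0 0 -0.06 0; 0 0 -0.05 -0.06 0; 0 0 -0.1 -0.06 0; 0 0 -0.15 -0.06 0; 0 0 -0.19 -0.06 0; 0 0 -0.195 -0.06 0; 0 0 -0.195 -0.06 0; 0 0 -0.195 -0.06 0'
python3 - <<'E'
from h import *
s=robot.sense();print(inrd(s["tool_pos"]),s["contact_force"]);c=cam("scene","c_11");c=cam("side","s_11"); t=rd(0,.235,.155); go(t,-TH)
E
```

```text
time_s: 13.25
tool_pos: [0.5742, 0.3324, 0.3009]
eef_rot: [3.139, 0.001, -0.165]
contact_force: [0.5, -1.2, -0.0]
finger_gap: -0.0002
[0.00052055 0.23329327 0.27091109] [ 0.53553351 -1.18191161 -0.04902483]
shift [ -1.   -2.2 117. ] mm turn -0.0026 pos [0.5747 0.332  0.302 ] yaw -0.166 t 13.35
```

View pics/c_11.png

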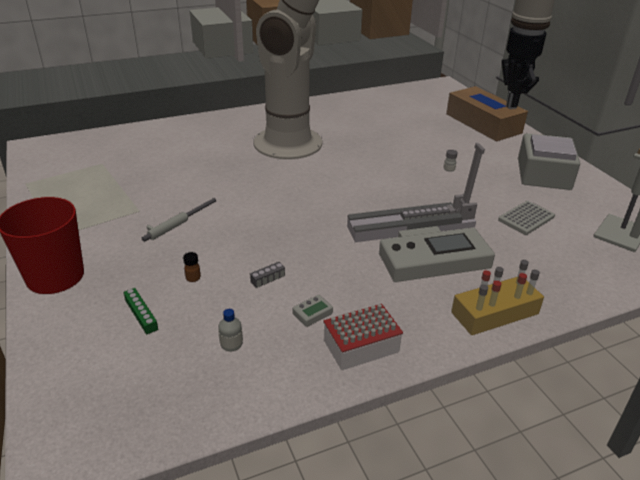

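View pics/s_11.png

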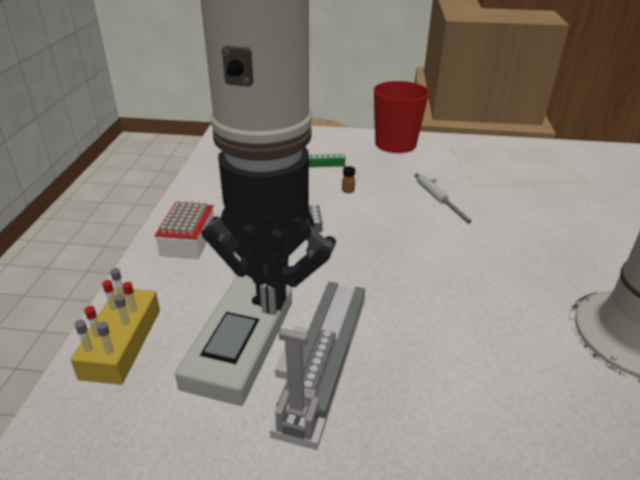

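```bash

python3 -m creep '0 0 0 0.04 0; 0 0 0 0.08 0; 0 0 0 0.117 0; 0 0 0 0.117 0; 0 0 0 0.117 0'
python3 - <<'E'
from h import *
s=robot.sense();print(inrd(s["tool_pos"]),s["contact_force"]);c=cam("scene"); crop(c,380,60,540,240,3.3,"c_12"); go(rd(0,.18,.155),-TH)
E
```

```text
time_s: 13.85
tool_pos: [0.5746, 0.3332, 0.1859]
eef_rot: [3.141, 0.0, -0.165]
contact_force: [0.3, -0.6, 1.0]
finger_gap: -0.0
[0.00070969 0.23414404 0.15588742] [ 0.34127312 -0.64630667  1.04240062]
shift [-1.5 55.2  2.4] mm turn -0.001 pos [0.5756 0.3341 0.1875] yaw -0.1644 t 13.9
```

View pics/c_12.png

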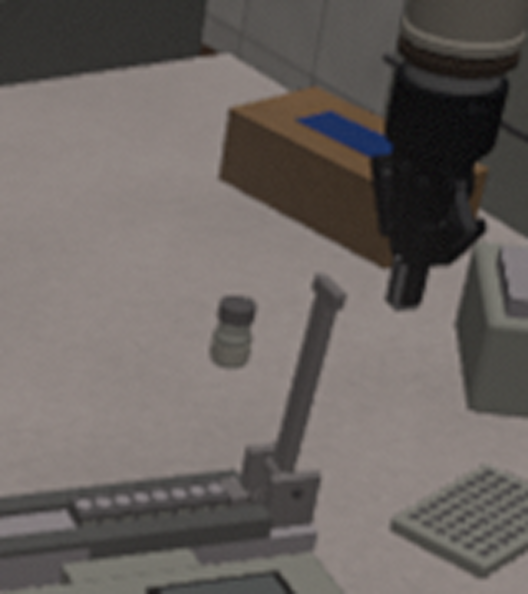

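```bash

python3 -m creep '0 -0.001 0.03 0 0; 0 -0.001 0.042 0.003 0; 0 -0.001 0.054 0.005 0; 0 -0.001 0.065 0.006 0; 0 -0.001 0.076 0.007 0; 0 -0.001 0.087 0.008 0; 0 -0.001 0.098 0.011 0; 0 -0.001 0.109 0.015 0; 0 -0.001 0.12 0.02 0; 0 -0.001 0.13 0.026 0; 0 -0.001 0.139 0.033 0; 0 -0.001 0.147 0.04 0'
python3 - <<'E'
from h import *
s=robot.sense();print(inrd(s["tool_pos"]),s["contact_force"]);c=cam("scene"); crop(c,380,60,540,240,3.3,"c_13")
E
```

```text
time_s: 15.1
tool_pos: [0.549, 0.1886, 0.1445]
eef_rot: [3.141, 0.0, -0.163]
contact_force: [0.4, -0.0, 0.4]
finger_gap: -0.0003
[-0.00097432  0.08729094  0.11449043] [ 0.39505212 -0.03607691  0.39486199]
```

View pics/c_13.png

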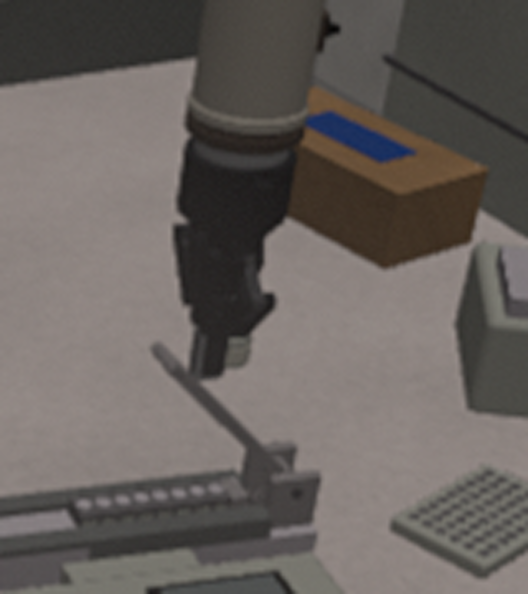

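The rail follows the finger and is at about 45°. I'll carry on down to closed.

```bash

python3 -m creep '0 0 0.008 0.008 0; 0 0 0.015 0.017 0; 0 0 0.022 0.026 0; 0 0 0.027 0.036 0; 0 0 0.032 0.046 0; 0 0 0.036 0.056 0; 0 0 0.039 0.068 0; 0 0 0.041 0.078 0; 0 0 0.042 0.085 0; 0 0 0.042 0.088 0; 0 0 0.042 0.090 0; 0 0 0.042 0.090 0'
python3 - <<'E'
from h import *
s=robot.sense();print(inrd(s["tool_pos"]),s["contact_force"]);c=cam("scene"); crop(c,380,100,540,240,4,"c_14")
E
```

```text
time_s: 16.35
tool_pos: [0.5421, 0.1479, 0.056]
eef_rot: [3.141, 0.001, -0.163]
contact_force: [-3.8, -1.7, 6.9]
finger_gap: -0.0002
[-0.00121079  0.0460722   0.0260335 ] [-3.77191802 -1.7369668   6.94858788]
```

View pics/c_14.png

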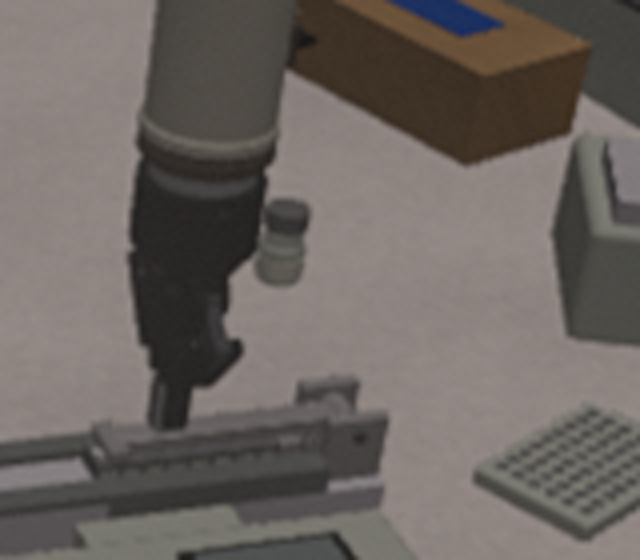

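```bash

python3 -m creep '0 0 0 0.001 0; 0 0 0 0.002 0; 0 0 0 0.002 0; 0 0 0 0.002 0'
python3 -m creep '0 0 0 -0.01 0; 0 0 0 -0.05 0; 0 0 0 -0.1 0; 0 0.05 0.05 -0.12 0; 0 0.05 0.1 -0.14 0; 0 0.05 0.14 -0.14 0; 0 0.05 0.14 -0.14 0; 0 0.05 0.14 -0.14 0'
python3 - <<'E'
from h import *
w=cam("wrist","w15");c=cam("scene"); crop(c,340,150,500,250,5,"c_15");s=cam("side"); crop(s,240,260,400,460,3,"s_15")
E
```

```text
time_s: 16.8
tool_pos: [0.5422, 0.1479, 0.0557]
eef_rot: [-3.141, 0.001, -0.163]
contact_force: [-8.7, -3.0, 22.4]
finger_gap: -0.0005
time_s: 17.6
tool_pos: [0.5695, -0.0014, 0.1942]
eef_rot: [3.141, -0.002, -0.169]
contact_force: [-0.2, 0.5, -0.5]
finger_gap: -0.0001
```

View pics/c_15.png

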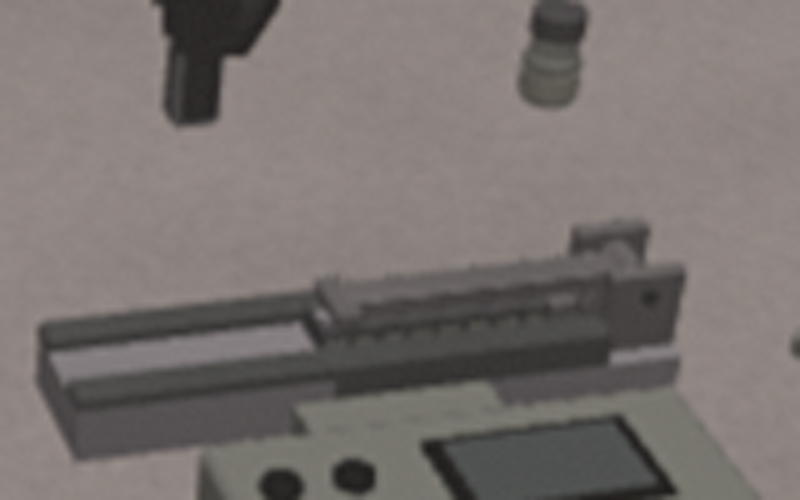

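View pics/s_15.png

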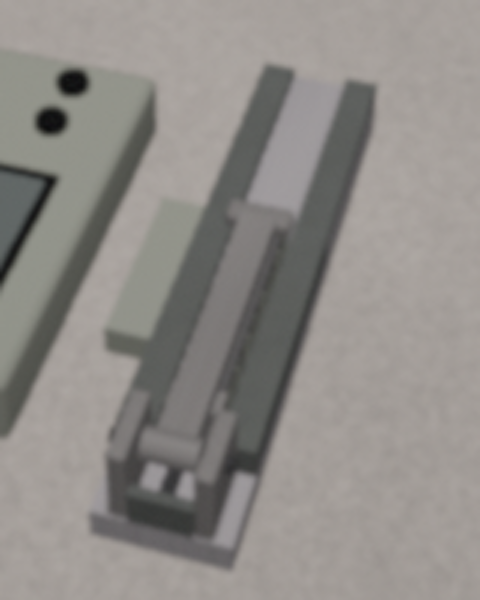

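View pics/w15.png

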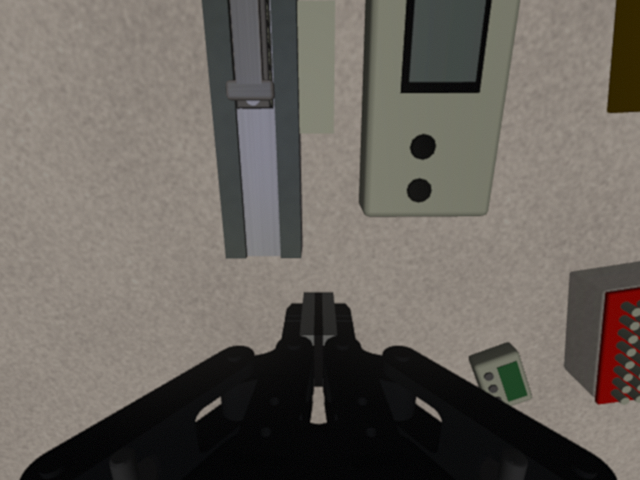

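The rail lies level over the strip: its tip is at c_15 (322,290) and level with the guides. It stopped hard at TCP z = 56 mm under 22 N, which is the closed height. The strip's back end shows just behind the step at w15 (252,102). The arm is clear, so I'll hand the job in.

```bash
python3 - <<'E'
from h import *
s=robot.sense(); print(s["time_s"],abs(np.array(s["qvel"])).max(),s["contact_force"])
print(robot.job_done())
E
```

```text
17.75 0.012339316512023161 [-0.17869575  0.57947944  0.05093781]
the job is handed in; nothing more can be done
None
```

The eight-well strip is loaded and the rail is closed over it. I handed the job in at 17.75 s with the arm clear and touching nothing; the hand-in gave no verdict.

- **Loading:** I held the strip by its back half and slid it along just above the shelf. I pushed the follower back about 21 mm (4.9 N measured), then lowered the strip behind the step and let go.
- **Strip seated:** closed fingers pressing on it met firm contact at 44 mm above the bench, which is the height of a fully seated strip's top. The pictures show its back end just behind the step.
- **Rail closed:** I swung it down with the closed fingers from behind until it stopped hard at 56 mm under 22 N, the closed height. In the last pictures it lies level.
- **Five-well strip and jar:** they looked unmoved in a scene picture taken just before I closed the rail. Nothing went near them after that.

My first fix of the reader was 1–2 mm off across the channel. I corrected this from the wrist camera before and during insertion. I did not measure the strip's final position across the channel or the final follower travel; the pictures only show the strip lying between the channel walls.

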